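# Slide a tub under the lid press and press its lid on

### The arm

A 6-joint arm with a two-finger parallel gripper is mounted at the origin on a cart in front of the work surface, level with it; the furniture and walls round the work are solid. World frame = base frame: x ahead of the robot, y to its left, z up, the work surface at z = 0. Lengths are in m, angles in rad, forces in N, time in s.
With the tool pointing down it reaches from about 0.225 to 0.875 m from the base axis. Payload 3.4 kg.
Tool frame: the origin (TCP) lies on the centre line of the jaws, within the pads' length; the fingertips stand 22 mm ahead of it and the grasp point (between the pads) lies 3 mm ahead of it; z points along the fingers, y is the line along which they close (so a half turn about z gives the same grasp; the last joint's range is limited). The gripper opens to 85 mm and grips with 20 to 120 N. Pads are 22 mm wide; open, the fingers measure 114 mm over their backs; the gripper's body (76 mm by 85 mm) begins 54 mm behind the grasp point. The pads swing forward as they close: fully open they stand 13 mm farther back than shut.
Start: joints at [1.046, 0.276, 1.505, -0, 1.361, -0.121], TCP at [0.226, 0.529, 0.253] pointing down, gripper open.
Joint ranges: [-2.89, 2.89], [-0.75, 2.08], [0.22, 2.7], [-1.18, 4.32], [0.11, 2.71], [-2.7, 2.7]. Speed limits (rad/s): [2.57, 2.57, 3.14, 3.14, 3.14, 3.14].

### API

Orientations are given as a unit quaternion [w, x, y, z].
In Python, from rig import manip gives the robot as it stands.
- The arm moves only by the shell command python3 steer.py [OPENING] [FORCE], which reads ROWS from standard input. ROWS is one flat JSON list of numbers that holds 1 to 5 rows one after another, with no inner brackets; each row has 4 numbers: dx, dy, dz in m, then a turn about the tool's z in rad; each row shifts and turns the commanded pose from where the row before left it, along the tool's axes as they then stand; what a row does not reach is not made up. A row lasts 1/12 s, in which the tool goes at most 0.0417 m and 0.125 rad, less where a joint would pass 70% of its speed; a pose out of reach is approached as far as the arm can. OPENING is the finger opening in m, set as the command begins (- or left out keeps the last). The fingers move at their own pace and stop on an object; FORCE is the grip in N (left out, the last holds). Time passes only in rows, so rows that do not move let the fingers close. It prints the time, the measured TCP pose, the force, the opening and the grip force at its end. Input that does not fit is refused with a message, and nothing moves.
- manip.get_state(): the state, without advancing time (a new reading comes with each control period).
- manip.get_image(name): name is "scene" or "top"; returns a dict with "img" (480x640x3 uint8, red, green, blue), "camera_matrix" (3x3 intrinsics, pixels), "T" (4x4, takes a point from camera to world coordinates). Camera axes: x right, y down, z forward; pixel columns grow to the right and rows downward; lengths in m; the calibration is good to about 2 mm. A picture is of the moment at which its call begins. There is no depth.
- manip.sign_off(): hands the job in; it is judged then, once.
The state is a dict: "clock": time; "qpos": joint angles; "qd": joint speeds; "effort": joint torques, N m; "position": TCP position; "ee_rot": TCP orientation; "contact_force": force on the tool from outside, world axes, zero at the start; "moment": the same for the moment, N m; "width": finger opening in m; "gripper_force": force on a finger pad.
Only numpy, scipy, OpenCV 4.12 (cv2) and the standard library are available. Lean on these libraries where they do the work, as an engineer would, in place of code of your own. Each camera call takes 0.05 s, during which the arm holds its last target. There are 200 camera calls.

### The job

Slide the lidded tub along the worktop, without lifting or tipping it, into the channel of the lever press until its end rests against the end stop. Then pull the press lever all the way down, so that the pad bears on the tub's lid, and ease the lever slowly back up to its rest without letting it snap back. Leave the tub in the press and do not disturb the egg box or the mug.

Things in the scene. Friction and masses are not known exactly. Their poses are not given: they have to be found in the camera images.
- tub: Loose oblong food tub with its green-rimmed lid on, 96 (its x) x 137 (its y) x 53 mm high (solid lid rim 92 x 132 from 44 mm up, walls below it taper inwards), 0.14 to 0.25 kg; too wide to grasp: push it. Origin: centre of its underside; z up. It starts beyond the open (+y) end of the press channel, 175 to 235 mm short of home, up to 30 mm off its line to either side and up to 0.35 rad askew.
- press: Grey bench lever press, fixed; place and yaw vary. Origin: on the worktop under the ram; z up. 50 mm high aluminium walls form a channel on the bare worktop along its y axis, open at +y (see channel_home). A column behind (x 75 to 111, y -22 to 22 mm) carries a head that overhangs the channel (x -28 to 111, y -22 to 22, z 135 to 200 mm); the ram rod rises through it to z 240 mm.
- channel_home (a point): On the worktop 12 mm to +y of the press origin, axes as the press: where the centre of the tub's underside lies when home, its y axis along the channel. Measured from the press origin: channel sides at x = -52 and +52 mm, end stop face at y = -54.5 mm; the sides run straight to y = +40 mm, then flare to a mouth about 140 mm wide at y = +73 mm.
- pad: Round black rubber pad, 60 mm across, at the foot of the ram. Origin: centre of its underside, 85 mm above the worktop at rest; it goes down 30 mm per radian of lever (36 mm in all). It is sprung (1500 N/m): the 53 mm high tub pushes it back about 4 mm at full stroke, so it bears on the lid with about 6 N.
- lever (a joint): Lever angle, rad: 0 at rest (pointing to press -x and 0.70 rad above level), growing as it is pulled down to its stop at 1.20 (0.50 rad below level). A spring drives it back: at the grip it takes about 3 N at first, 10 N at the bottom; it snaps back if let go. Its axis is parallel to press y at x = 30, z = 165 mm of the press; it swings in the plane y = -102 mm.
- lever_grip (a point): Point on the centre line of the lever's black flat handle, 140 mm from the pivot; moves with the lever, axes as the press when the lever is at 0. The handle is 30 mm wide (along press y), 16 mm thick and runs from 85 to 175 mm from the pivot: push it down from above or pinch it across its width.
- egg_box: Bystander: closed egg box, 106 x 155 x 72 mm high. Origin: centre of its underside.
- mug: Bystander: orange mug, 81 x 113 x 101 mm high. Origin: centre of the underside of its extent.

How it is judged:
On the way, in this order (a step that is already met when the one before it is completed fails the run):
1. the tub lies home in the channel against the end stop, with the lever still up (x of tub in the frame of channel_home between -0.012 and 0.012 m and y of tub in the frame of channel_home between -0.01 and 0.01 m and angle between the y axis of tub and the y axis of press, either way round below 0.12 rad and value of joint lever below 0.15 rad), for 0.2 s.
2. with the tub home, the lever is pulled down to within 0.1 rad of its stop and the pad bears on the lid with over 2 N (x of tub in the frame of channel_home between -0.012 and 0.012 m and y of tub in the frame of channel_home between -0.01 and 0.01 m and angle between the y axis of tub and the y axis of press, either way round below 0.12 rad and value of joint lever above 1.1 rad and contact force between pad and tub above 2 N), for 0.2 s.
At the end, for the whole second after the job is handed in: The tub stands flat in the channel, its centre within 10 mm of the home point along and 12 mm across the channel and turned less than 0.12 rad against it, at rest; the lever is back up, within 0.06 rad of its rest (x of tub in the frame of channel_home between -0.012 and 0.012 m and y of tub in the frame of channel_home between -0.01 and 0.01 m and angle between the y axis of tub and the y axis of press, either way round below 0.12 rad and value of joint lever below 0.06 rad and linear speed of tub below 0.02 m/s); the robot touches nothing.
It fails at once if the tub is lifted more than 15 mm or tipped more than 0.2 rad (height (world z) of tub above 0.015 m or angle between tub's own z axis and vertical above 0.2 rad).
It fails at once if the lever snaps back (rises faster than 2 rad/s) (velocity of joint lever below -2 rad/s).
It fails at once if the egg box or the mug is moved more than 30 mm (distance of any of egg_box, mug from where it was at the start of the episode above 0.03 m).
It also fails if it takes over 72 s, if anything falls off the work surface, if the arm or the gripper's body presses on something with over 40 N, if the wrist force passes 120 N, or if a joint passes its speed limit or range.

## Working session

There is one attempt and no reset: what is moved stays moved. The work goes in short steps, Python scripts to look and compute and a shell command to move; the robot and the scene stay as the last step left them, time stands still between calls to the robot, and variables do not carry over. Pictures are saved under pics/ and viewed, at most 10 in all, crops included, and the job is handed in when it is done.

```bash
ls; mkdir -p pics; python3 - <<'E'
from rig import manip
import cv2,numpy as np
for n in("scene","top"):
    d=manip.get_image(n); cv2.imwrite(f"pics/{n}0.png",d["img"][:,:,::-1]); np.savez(f"pics/{n}0.npz",**d)
    print(n,np.round(d["camera_matrix"],1).tolist(),np.round(d["T"],3).tolist())
print(manip.get_state())
E
```

```text
pics
rig.py
steer.py
scene [[563.4, 0.0, 328.6], [0.0, 563.4, 237.1], [0.0, 0.0, 1.0]] [[0.611, -0.468, 0.638, -0.416], [-0.792, -0.367, 0.489, -0.589], [0.005, -0.804, -0.594, 1.076], [0.0, 0.0, 0.0, 1.0]]
top [[609.4, 0.0, 328.9], [0.0, 609.4, 236.2], [0.0, 0.0, 1.0]] [[-0.078, -0.971, 0.225, 0.287], [-0.997, 0.075, -0.019, 0.155], [0.002, -0.226, -0.974, 1.377], [0.0, 0.0, 0.0, 1.0]]
{'clock': 0.1, 'qpos': array([ 1.04599897e+00,  2.76544107e-01,  1.50601853e+00, -4.20908225e-05,
        1.36066621e+00, -1.21006986e-01]), 'qd': array([-0.00160746, -0.00305975, -0.00202962, -0.00024361,  0.00025527,
        0.0008399 ]), 'effort': array([ 2.58161548e-03, -4.17696011e+01, -2.46406603e+01, -2.23864222e-04,
        5.83048241e-03,  2.47849408e-05]), 'position': array([0.22572657, 0.52837433, 0.25251434]), 'ee_rot': array([-2.40084149e-04,  2.00521996e-01,  9.79688858e-01, -7.82349278e-04]), 'contact_force': array([-1.13728136,  0.72571898,  0.53240802]), 'moment': array([-0.00813491, -0.04471918, -0.0189476 ]), 'gripper_force': 0.0, 'width': 0.0854628198278395}
```

View pics/top0.png

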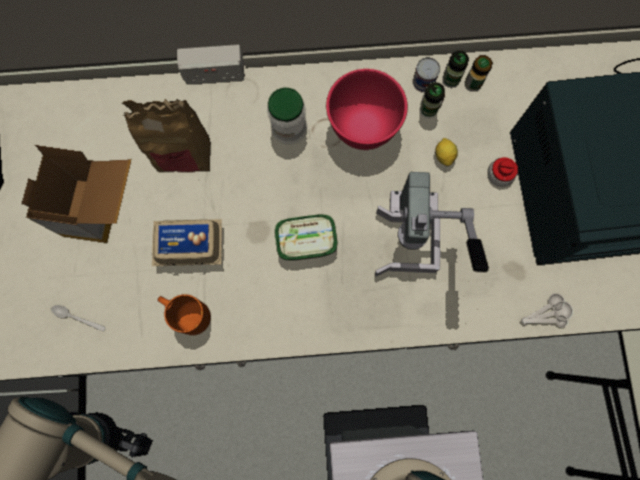

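View pics/scene0.png

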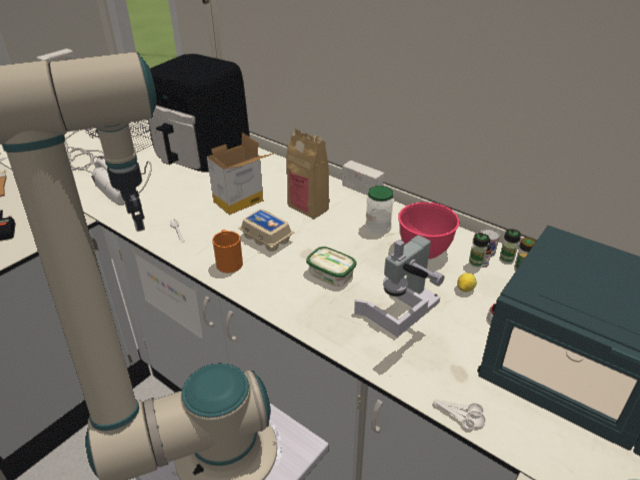

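The top view has the tub at about (306,237) with its lid, the press at (415,235) opening to the left (world +y), the lever handle at (478,255), the egg box at (187,243) and the mug at (184,313). I'll zoom in on the tub and press.

```bash
python3 - <<'E'
import cv2
im=cv2.imread("pics/top0.png")[160:310,265:505]
cv2.imwrite("pics/zoom0.png",cv2.resize(im,(800,500),interpolation=cv2.INTER_CUBIC))
E
cat > h.py <<'E'
import numpy as np,cv2
from rig import manip
def load(n): return np.load(f"pics/{n}0.npz")
def cast(d,uv,z):
    uv=np.atleast_2d(np.asarray(uv,float)); K,T=d["camera_matrix"],d["T"]
    r=(T[:3,:3]@np.linalg.inv(K)@np.c_[uv,np.ones(len(uv))].T).T
    o=T[:3,3]; return o+r*((z-o[2])/r[:,2])[:,None]
def proj(d,P):
    P=np.atleast_2d(P);T=d["T"];c=(P-T[:3,3])@T[:3,:3];p=c@d["camera_matrix"].T;return p[:,:2]/p[:,2:]
def tub(d):
    hsv=cv2.cvtColor(d["img"],cv2.COLOR_RGB2HSV)
    m=cv2.inRange(hsv,(40,80,30),(90,255,255))
    n,l,s,c=cv2.connectedComponentsWithStats(cv2.morphologyEx(m,cv2.MORPH_CLOSE,np.ones((3,3))))
    out=[]
    for i in range(1,n):
        if s[i,4]<60: continue
        v,u=np.nonzero(l==i); P=cast(d,np.c_[u,v],0.049)[:,:2].astype(np.float32)
        (c0,wh,a)=cv2.minAreaRect(P)
        out.append((s[i,:4].tolist(),np.round(c0,4),np.round(wh,4),round(a,2)))
    return out
E
python3 - <<'E'
from h import *
for n in("top","scene"):
    for t in tub(load(n)): print(n,t)
E
```

```text
top ([454, 53, 12, 12], array([ 1.0055, -0.219 ]), array([0.026 , 0.0299]), 41.74)
top ([478, 58, 11, 10], array([ 0.9912, -0.2733]), array([0.0243, 0.0237]), 85.6)
top ([548, 73, 92, 167], array([ 0.738 , -0.5354]), array([0.3931, 0.2246]), 1.96)
top ([428, 84, 15, 13], array([ 0.9276, -0.151 ]), array([0.0289, 0.032 ]), 35.7)
top ([269, 88, 34, 33], array([0.9205, 0.2052]), array([0.0777, 0.0817]), 86.82)
top ([275, 215, 62, 45], array([0.5962, 0.1803]), array([0.0951, 0.1335]), 2.95)
top ([290, 229, 29, 10], array([0.601 , 0.1848]), array([0.0648, 0.0197]), 73.37)
top ([594, 243, 21, 11], array([ 0.5212, -0.4816]), array([0.0439, 0.0228]), 73.76)
top ([19, 398, 45, 25], array([0.2686, 0.7571]), array([0.1064, 0.0231]), 58.72)
top ([63, 424, 16, 20], array([0.2169, 0.6978]), array([0.0205, 0.0395]), 55.49)
top ([127, 463, 16, 17], array([0.1308, 0.5663]), array([0.0168, 0.0378]), 50.51)
top ([414, 472, 24, 8], array([ 0.0763, -0.0301]), array([0.0467, 0.0135]), 85.53)
scene ([139, 53, 18, 54], array([1.195 , 1.7817]), array([0.7489, 0.0354]), 57.01)
scene ([4, 136, 59, 15], array([0.4568, 1.5427]), array([0.0838, 0.2121]), 58.95)
scene ([369, 186, 24, 14], array([1.0007, 0.2728]), array([0.086 , 0.0792]), 34.37)
scene ([501, 249, 14, 12], array([ 0.9461, -0.2118]), array([0.0618, 0.0346]), 19.14)
scene ([307, 252, 49, 25], array([0.5823, 0.1727]), array([0.0835, 0.1395]), 20.54)
scene ([471, 253, 13, 12], array([ 0.8717, -0.1496]), array([0.0581, 0.0348]), 26.17)
scene ([182, 363, 66, 53], array([0.0767, 0.1079]), array([0.1442, 0.1431]), 63.28)
scene ([257, 378, 13, 41], array([0.1279, 0.0041]), array([0.1126, 0.0094]), 55.47)
scene ([93, 408, 45, 22], array([-0.1106,  0.2087]), array([0.0297, 0.0912]), 64.71)
scene ([86, 435, 8, 33], array([-0.1884,  0.193 ]), array([0.0805, 0.0058]), 64.54)
```

View pics/zoom0.png

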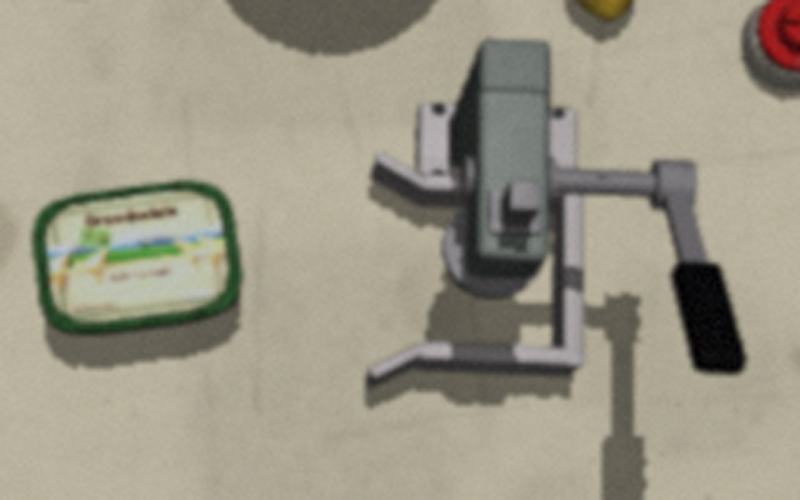

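The zoom shows the channel's lower wall top from (425,344) to (556,348), the end wall's outer edge from (580,366) to (575,110), the flare tips at (375,158) and (370,378), the lever shaft from (550,180) to (655,182), and the handle from (695,265) to (720,370).

```bash
python3 - <<'E'
from h import *
d=load("top")
z2=lambda p:np.array(p)/(10/3)+[265,160]-0.35
def s(n,p,z): print(n,np.round(cast(d,z2(p),z)[0],4))
s("lowin L",(425,344),.05);s("lowin R",(556,348),.05);s("lowout R",(580,366),.05);s("endout top",(575,110),.05)
s("endin low",(556,345),.05);s("endin up",(552,262),.05)
s("flare lo",(370,378),.05);s("flare up",(378,155),.05);s("upwall L",(422,185),.05);s("upwall mid",(465,186),.05)
s("shaft L",(550,181),.165);s("shaft R",(655,182),.165)
s("headF L",(478,250),.2);s("headF R",(545,258),.2);s("headB L",(483,40),.2);s("headB R",(549,42),.2)
s("handle tip mid",(720,370),.25);s("handle root",(697,265),.215)
# lever black mask
E
python3 - <<'E'
import cv2
im=cv2.imread("pics/scene0.png")[220:350,340:470]
cv2.imwrite("pics/zoom1.png",cv2.resize(im,(600,600),interpolation=cv2.INTER_CUBIC))
E
```

```text
lowin L [ 0.5223 -0.0067  0.05  ]
lowin R [ 0.5129 -0.0931  0.05  ]
lowout R [ 0.4997 -0.1075  0.05  ]
endout top [ 0.6758 -0.1251  0.05  ]
endin low [ 0.5149 -0.0933  0.05  ]
endin up [ 0.5713 -0.0972  0.05  ]
flare lo [0.5024 0.0319 0.05  ]
flare up [0.6545 0.012  0.05  ]
upwall L [ 0.6312 -0.0157  0.05  ]
upwall mid [ 0.6283 -0.0446  0.05  ]
shaft L [ 0.5978 -0.08    0.165 ]
shaft R [ 0.5921 -0.1446  0.165 ]
headF L [ 0.5498 -0.0256  0.2   ]
headF R [ 0.5419 -0.0648  0.2   ]
headB L [ 0.6804 -0.0427  0.2   ]
headB R [ 0.6761 -0.0827  0.2   ]
handle tip mid [ 0.4592 -0.1462  0.25  ]
handle root [ 0.5276 -0.1505  0.215 ]
```

View pics/zoom1.png

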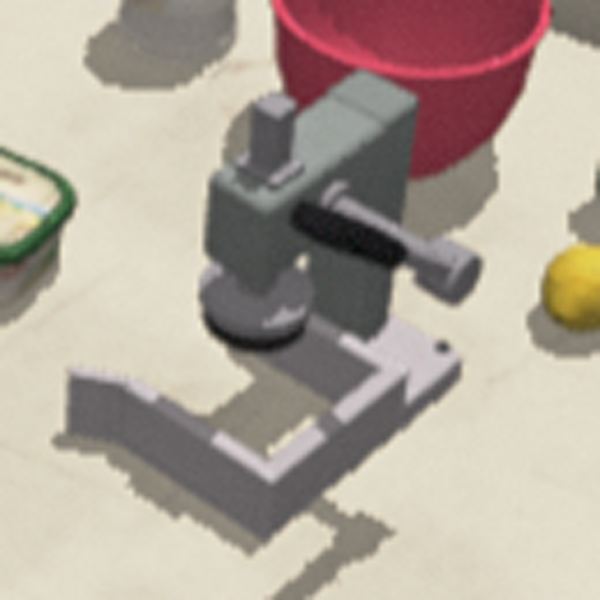

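The scene crop confirms the pose: pad at (255,310), column behind and lever at rest. From these points I take the press origin as about (0.572,-0.047) with yaw -0.112. The tub is then about 217 mm short of home, 1 mm off the line and 0.16 rad askew. I'll turn the tool onto the press axes and move behind the tub.

```bash
echo '[0,0,0,0.125,0,0,0,0.125,0,0,0,0.125,0,0,0,0.125,0,0,0,0.125]' | python3 steer.py .03 20
echo '[0,0,0,0.125,0,0,0,0.125,0,0,0,0.125,0,0,0,0.125,0,0,0,0.125]' | python3 steer.py
echo '[0,0,0,0.0285,-0.0178,0.0371,0,0,-0.0178,0.0371,0,0,-0.0178,0.0371,0,0,-0.0178,0.0371,0,0]' | python3 steer.py
echo '[-0.0178,0.0371,0,0,-0.0178,0.0371,0,0,-0.0178,0.0371,0,0,-0.0178,0.0371,0,0,-0.0178,0.0371,0,0]' | python3 steer.py
echo '[-0.0178,0.0371,0,0,-0.0178,0.0371,0,0,0,0,0,0,0,0,0,0]' | python3 steer.py
cat >> h.py <<'E'
YAW=-0.112; HOME=np.array([.5733,-.0351])
ex=np.array([np.cos(YAW),np.sin(YAW)]); ey=np.array([-ex[1],ex[0]])
def loc(p): q=np.asarray(p)[:2]-HOME; return np.round([q@ex,q@ey],4)
def st():
    from scipy.spatial.transform import Rotation as R
    s=manip.get_state(); q=s["ee_rot"]; m=R.from_quat([*q[1:],q[0]]).as_matrix()
    print("t",s["clock"],"tcp",loc(s["position"]),round(s["position"][2],4),"toolyaw",round(np.arctan2(m[1,1],m[0,1])-YAW,3),"tilt",np.round(m[:2,2],3),"F",np.round(s["contact_force"],1),"w",round(s["width"],3))
E
python3 -c "
from h import *
st()"
```

```text
clock: 0.52
position: [0.2258, 0.5285, 0.2528]
ee_rot: [-0.0, 0.495, 0.869, -0.001]
contact_force: [-0.1, -0.0, -0.4]
width: 0.03
gripper_force: 0.0
clock: 0.93
position: [0.2258, 0.5285, 0.2528]
ee_rot: [0.0, 0.738, 0.675, -0.001]
contact_force: [0.1, 0.2, -0.4]
width: 0.03
gripper_force: 0.0
clock: 1.35
position: [0.3663, 0.4405, 0.2529]
ee_rot: [-0.0, 0.745, 0.667, -0.0]
contact_force: [-0.2, 0.4, 0.3]
width: 0.0301
gripper_force: 0.0
clock: 1.77
position: [0.5412, 0.3309, 0.2529]
ee_rot: [-0.0, 0.745, 0.667, -0.0]
contact_force: [-0.1, 1.0, -0.0]
width: 0.0299
gripper_force: 0.0
clock: 2.1
position: [0.6113, 0.2869, 0.2518]
ee_rot: [-0.0, 0.747, 0.665, -0.001]
contact_force: [0.1, 0.8, -0.1]
width: 0.03
gripper_force: 0.0
t 2.1 tcp [0.0018 0.3243] 0.2518 toolyaw -0.003 tilt [-0.002 -0.001] F [ 0.1  0.8 -0.1] w 0.03
```

```bash
echo '[0,0,0.04,0,0,0,0.04,0,0,0,0.04,0,0,0,0.04,0,0,0,0.03,0]' | python3 steer.py|head -2
echo '[0,0,0.015,0,0,0,0.01,0,0,0,0,0,-0.008,0,0,0,-0.008,0,0,0]' | python3 steer.py|head -4
echo '[-0.007,0,0,0,-0.007,0,0,0,-0.007,0,0,0,-0.007,0,0,0,-0.007,0,0,0]' | python3 steer.py|head -4
echo '[-0.007,0,0,0,-0.007,0,0,0,-0.007,0,0,0,-0.007,0,0,0,-0.007,0,0,0]' | python3 steer.py|head -4
echo '[-0.006,0,0,0,-0.005,0,0,0,0,0,0,0]' | python3 steer.py|head -4
cat > look.py <<'E'
from h import *
import sys
st(); d=manip.get_image("top"); np.savez("pics/last.npz",**d)
cv2.imwrite("pics/last.png",d["img"][:,:,::-1])
for b,c,wh,a in tub(d):
    if 200<b[1]<260 and 260<b[0]<460: print(b,loc(c),wh,a)
E
python3 look.py
```

```text
clock: 2.52
position: [0.6063, 0.2893, 0.0601]
clock: 2.93
position: [0.6087, 0.2734, 0.0401]
ee_rot: [0.001, 0.745, 0.667, 0.001]
contact_force: [0.8, -1.1, 0.6]
clock: 3.35
position: [0.605, 0.2378, 0.0393]
ee_rot: [0.0, 0.746, 0.666, 0.001]
contact_force: [0.6, 2.2, 2.5]
clock: 3.77
position: [0.5999, 0.2029, 0.0383]
ee_rot: [-0.0, 0.746, 0.666, 0.0]
contact_force: [0.7, 2.7, 2.7]
clock: 4.02
position: [0.5984, 0.1909, 0.0381]
ee_rot: [0.0, 0.746, 0.666, -0.001]
contact_force: [-0.1, -0.6, -0.2]
t 4.0167 tcp [-0.0003  0.2274] 0.0381 toolyaw 0.0 tilt [-0.001 -0.001] F [-0.1 -0.6 -0.2] w 0.03
[340, 223, 25, 41] [-0.0039  0.1023] [0.0978 0.0427] 15.78
```

```bash
python3 - <<'E'
import cv2
im=cv2.imread("pics/last.png")[160:310,265:505]
cv2.imwrite("pics/zoom2.png",cv2.resize(im,(800,500),interpolation=cv2.INTER_CUBIC))
E
```

```text
(no output)
```

View pics/zoom2.png

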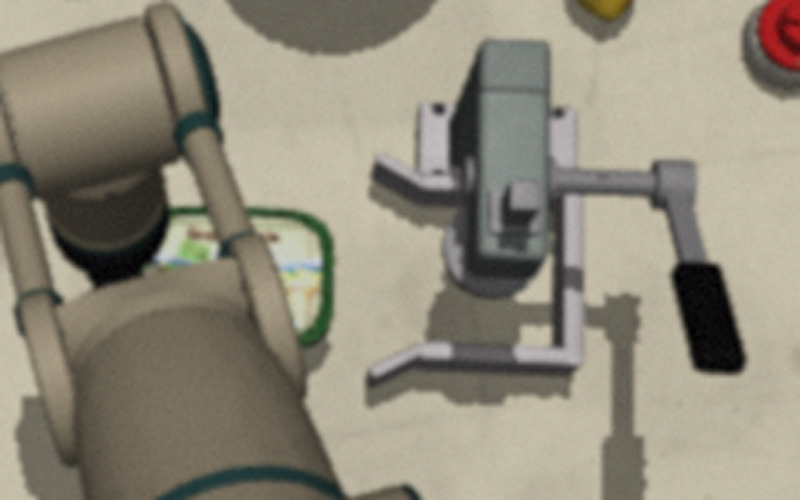

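The tub is now aligned, with its leading edge at x≈332 in the zoom. The arm hides its lower-left part. I'll measure the visible rim edges for the lateral offset.

```bash
python3 - <<'E'
from h import *
d=np.load("pics/last.npz")
hsv=cv2.cvtColor(d["img"],cv2.COLOR_RGB2HSV); m=cv2.inRange(hsv,(40,80,30),(90,255,255))
v,u=np.nonzero(m[218:268,310:370]); P=cast(d,np.c_[u+310,v+218],.049)[:,:2]-HOME
L=np.c_[P@ex,P@ey]; L=L[(L[:,1]<.16)]
print(L.min(0),L.max(0),len(L))
for y in np.arange(.08,.16,.01):
    s=L[abs(L[:,1]-y)<.005]
    if len(s): print(round(y,3),s[:,0].min().round(4),s[:,0].max().round(4))
for x in np.arange(-.05,.06,.01):
    s=L[abs(L[:,0]-x)<.005]
    if len(s): print("x",round(x,3),s[:,1].min().round(4))
E
```

```text
[-0.05673315  0.08592306] [0.03399315 0.15783169] 146
0.09 -0.0519 0.0257
0.1 -0.0567 0.0323
0.11 -0.0094 0.0322
0.12 0.0316 0.034
0.13 0.0315 0.0338
0.14 0.0334 0.0335
x -0.05 0.0894
x -0.04 0.0873
x -0.03 0.0875
x -0.02 0.0877
x -0.01 0.0879
x 0.0 0.0859
x 0.01 0.0861
x 0.02 0.0886
x 0.03 0.0932
```

The tub is about 11 mm off to press -x and well aligned. I'll push diagonally to bring it back on line before the mouth.

```bash
echo '[-0.005,0.0015,0,0,-0.006,0.002,0,0,-0.006,0.002,0,0,-0.006,0.002,0,0,-0.006,0.002,0,0]' | python3 steer.py|head -4
echo '[-0.003,0.001,0,0,0,0,0,0]' | python3 steer.py|head -4
cat >> look.py <<'E'
hsv=cv2.cvtColor(d["img"],cv2.COLOR_RGB2HSV); m=cv2.inRange(hsv,(40,80,30),(90,255,255))
v,u=np.nonzero(m[205:270,310:430]); P=cast(d,np.c_[u+310,v+205],.049)[:,:2]-HOME
L=np.c_[P@ex,P@ey]; L=L[(L[:,1]<.16)&(abs(L[:,0])<.08)]
print("rim x",L[:,0].min(),L[:,0].max(),"front y",L[:,1].min())
for x in np.arange(-.04,.04,.02):
    s=L[abs(L[:,0]-x)<.006]
    if len(s): print("x",round(x,3),s[:,1].min().round(4))
E
python3 look.py
```

```text
clock: 4.48
position: [0.6052, 0.1617, 0.0381]
ee_rot: [-0.0, 0.745, 0.667, -0.0]
contact_force: [0.3, 0.9, 0.1]
clock: 4.65
position: [0.6061, 0.1582, 0.0383]
ee_rot: [0.0, 0.746, 0.666, -0.0]
contact_force: [0.2, 0.4, 0.2]
t 4.65 tcp [0.0109 0.1958] 0.0383 toolyaw -0.0 tilt [-0.    -0.001] F [0.2 0.4 0.2] w 0.03
[359, 222, 21, 39] [-0.0004  0.0657] [0.0926 0.0355] 13.31
rim x -0.04875036236373509 0.04249916019079996 front y 0.0525319282739285
x -0.04 0.0563
x -0.02 0.0543
x 0.0 0.0546
x 0.02 0.0549
```

```bash
echo '[-0.006,0.001,0,0,-0.007,0.001,0,0,-0.007,0.001,0,0,-0.007,0,0,0,-0.007,0,0,0]' | python3 steer.py|head -4
echo '[-0.007,0,0,0,-0.007,0,0,0,-0.007,0,0,0,-0.007,0,0,0,-0.007,0,0,0]' | python3 steer.py|head -4
echo '[-0.007,0,0,0,-0.007,0,0,0,-0.006,0,0,0,-0.005,0,0,0,0,0,0,0]' | python3 steer.py|head -4
python3 look.py
```

```text
clock: 5.12
position: [0.6063, 0.126, 0.0386]
ee_rot: [-0.0, 0.746, 0.666, 0.002]
contact_force: [8.6, 18.1, -1.3]
clock: 5.53
position: [0.6308, 0.1069, 0.0487]
ee_rot: [0.01, 0.75, 0.66, 0.036]
contact_force: [48.1, 58.5, 4.1]
clock: 5.95
position: [0.6524, 0.0831, 0.0596]
ee_rot: [0.028, 0.75, 0.659, 0.056]
contact_force: [73.3, 59.3, 12.0]
t 5.95 tcp [0.0654 0.1263] 0.0596 toolyaw -0.02 tilt [0.12  0.032] F [73.3 59.3 12. ] w 0.03
rim x 0.005135012593780699 0.07814069185186173 front y 0.00575548038906466
x 0.0 0.1554
x 0.02 0.0505
```

The push jammed, with high force. I'll look before moving anything.

```bash
python3 - <<'E'
import cv2
im=cv2.imread("pics/last.png")[160:310,265:505]
a=cv2.resize(im,(800,500),interpolation=cv2.INTER_CUBIC)
from rig import manip
b=manip.get_image("scene")["img"][:,:,::-1]; cv2.imwrite("pics/s3.png",b)
cv2.imwrite("pics/zoom3.png",cv2.hconcat([cv2.resize(a,(440,275)),cv2.resize(b[200:360,280:490],(360,275),interpolation=cv2.INTER_CUBIC)]))
E
```

```text
(no output)
```

View pics/zoom3.png

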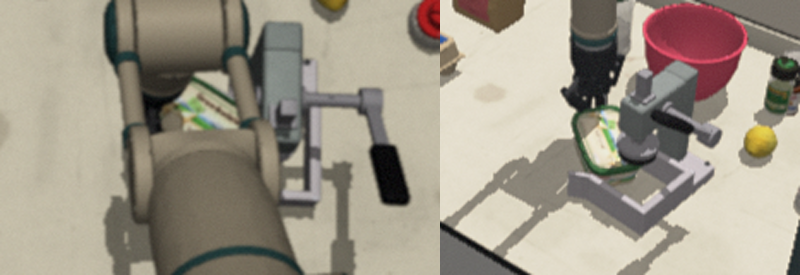

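The tub has swung round in the mouth, turned counter-clockwise, and the fingers have slid to its +x corner. I'll back off gently to release it, raise the tool and look again.

```bash
echo '[0.004,0,0,0,0.004,0,0,0,0.004,0,0,0,0.004,0,0,0,0.004,0,0,0]' | python3 steer.py|head -4
echo '[0.005,0,0,0,0.005,0,0,0,0.005,0,0,0,0.005,0,0,0,0.005,0,0,0]' | python3 steer.py|head -4
echo '[0.01,0,0,0,0.01,0,0,0,0.01,0,0,0,0.01,0,0,0,0.01,0,0,0]' | python3 steer.py|head -4
echo '[0.01,0,0,0,0.01,0,0,0,0.01,0,-0.04,0,0.01,0,-0.04,0,0.01,0,-0.04,0]' | python3 steer.py|head -4
echo '[0.04,0,-0.02,0,0.04,0,0,0,0.04,0,0,0,0.03,0,0,0,0,0,0,0]' | python3 steer.py|head -4
python3 look.py; python3 - <<'E'
import cv2
im=cv2.imread("pics/last.png")[160:310,265:505]
cv2.imwrite("pics/zoom4.png",cv2.resize(im,(800,500),interpolation=cv2.INTER_CUBIC))
E
```

```text
clock: 6.47
position: [0.6365, 0.1018, 0.0523]
ee_rot: [0.016, 0.749, 0.661, 0.039]
contact_force: [43.8, 48.9, 4.9]
clock: 6.88
position: [0.6166, 0.1193, 0.0434]
ee_rot: [0.004, 0.747, 0.665, 0.016]
contact_force: [12.8, 21.3, 1.4]
clock: 7.3
position: [0.6083, 0.16, 0.0379]
ee_rot: [-0.0, 0.746, 0.666, -0.001]
contact_force: [1.4, -0.5, 0.1]
clock: 7.72
position: [0.6138, 0.2104, 0.1588]
ee_rot: [-0.001, 0.745, 0.667, -0.001]
contact_force: [1.3, 0.2, -0.2]
clock: 8.13
position: [0.6306, 0.363, 0.1765]
ee_rot: [-0.001, 0.744, 0.668, 0.002]
contact_force: [0.4, -0.2, 0.1]
t 8.1333 tcp [0.0124 0.402 ] 0.1765 toolyaw 0.005 tilt [0.001 0.004] F [ 0.4 -0.2  0.1] w 0.03
[333, 217, 61, 45] [-0.0009  0.0883] [0.1339 0.0948] 78.2
[344, 227, 33, 15] [0.0095 0.0934] [0.0726 0.0229] 71.15
rim x -0.050851172613997984 0.04848380219126603 front y 0.02113204860760533
x -0.04 0.0274
x -0.02 0.0232
x 0.0 0.0211
x 0.02 0.0213
```

View pics/zoom4.png

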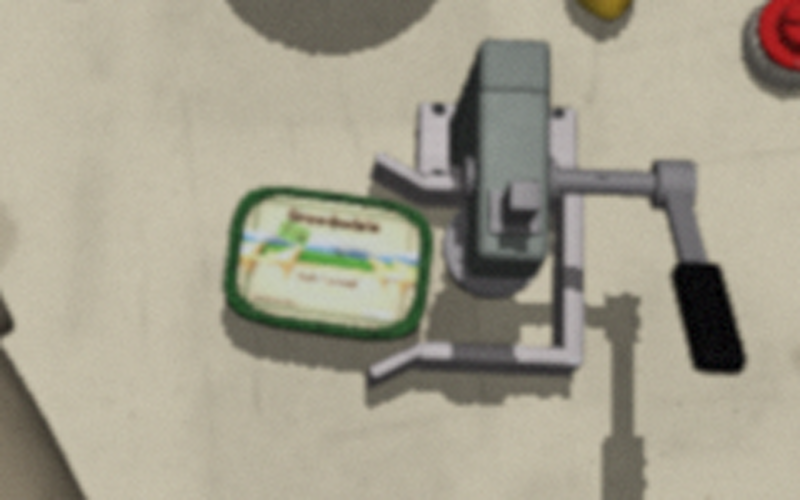

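Released. The tub now sits in the mouth at about (-1, 88) mm from home, turned -0.09 rad and flat. The off-centre push had been turning it. I'll push again centred, with a wider finger span.

```bash
echo '[-0.04,-0.0024,0,0,-0.04,-0.0024,0,0,-0.04,-0.0024,0,0,-0.04,-0.0024,0,0,-0.04,-0.0024,0,-0.005]' | python3 steer.py .042|head -2
echo '[0,0,0.04,0,0,0,0.04,0,0,0,0.04,0,-0.005,0,0.018,0,-0.005,0,0,0]' | python3 steer.py|head -4
echo '[-0.005,0,0,0,-0.005,0,0,0,-0.005,0,0,0,-0.005,0,0,0,-0.005,0,0,0]' | python3 steer.py|head -4
echo '[-0.005,0,0,0,-0.005,0,0,0,0,0,0,0]' | python3 steer.py|head -4
python3 look.py
```

```text
clock: 8.6
position: [0.5955, 0.1561, 0.1768]
clock: 9.02
position: [0.5912, 0.147, 0.0341]
ee_rot: [-0.003, 0.744, 0.668, -0.005]
contact_force: [-0.2, 0.7, -0.2]
clock: 9.43
position: [0.5967, 0.1274, 0.0415]
ee_rot: [0.0, 0.746, 0.666, 0.007]
contact_force: [7.7, 20.6, -0.2]
clock: 9.68
position: [0.6031, 0.1237, 0.0441]
ee_rot: [0.001, 0.747, 0.664, 0.016]
contact_force: [13.6, 29.9, 0.0]
t 9.6833 tcp [0.0119 0.1612] 0.0441 toolyaw -0.005 tilt [0.027 0.02 ] F [13.6 29.9  0. ] w 0.041
[380, 219, 17, 33] [0.0145 0.0243] [0.0785 0.0262] 16.71
[352, 224, 24, 15] [0.0121 0.0899] [0.0559 0.0201] 55.62
rim x -0.026768467221320504 0.05540165684349775 front y 0.014519408269095585
x -0.02 0.0187
x 0.0 0.0166
x 0.02 0.0146
```

It jammed again. The tub is turned clockwise, so its front -x corner catches the wall and pushing only turns it further. I'll back off, and then square it up by pushing on its rear +x flank.

```bash
echo '[0.004,0,0,0,0.004,0,0,0,0.004,0,0,0,0.004,0,0,0,0.004,0,0,0]' | python3 steer.py|head -4
echo '[0.006,0,0,0,0.006,0,0,0,0.01,0,0,0,0.01,0,0,0,0.01,0,-0.04,0]' | python3 steer.py 0.0|head -4
echo '[0.04,0,-0.04,0,0.04,0,-0.04,0,0.04,0,0,0,0.04,0,0,0,0,0,0,0]' | python3 steer.py|head -2
python3 look.py
```

```text
clock: 10.15
position: [0.5942, 0.1339, 0.0399]
ee_rot: [0.001, 0.744, 0.669, 0.0]
contact_force: [0.2, -0.5, -0.4]
clock: 10.57
position: [0.5932, 0.1755, 0.0722]
ee_rot: [-0.004, 0.744, 0.668, -0.007]
contact_force: [-0.8, 0.2, -0.6]
clock: 10.98
position: [0.6138, 0.3222, 0.1388]
t 10.9833 tcp [3.000e-04 3.596e-01] 0.1388 toolyaw 0.01 tilt [0.004 0.007] F [ 0.9 -0.4 -0.1] w -0.0
[333, 216, 62, 46] [0.     0.0873] [0.1336 0.096 ] 77.52
[355, 235, 22, 7] [0.0019 0.0824] [0.0477 0.0082] 75.29
rim x -0.05046782773243967 0.050579141746320874 front y 0.0190148180430029
x -0.04 0.0274
x -0.02 0.0231
x 0.0 0.0211
x 0.02 0.0213
```

```bash
echo '[-0.036,0.017,0,-0.01,-0.038,0.017,0,0,-0.038,0.018,0,0,-0.038,0.018,0,0,-0.038,0.018,0,0]' | python3 steer.py 0|head -2
echo '[-0.038,0.002,0,0,0,0,0.04,0,0,0,0.04,0,0,0,0.02,0,0,0,0,0]' | python3 steer.py|head -4
python3 -c "
from h import *
st()"
echo '[0,-0.006,0,0,0,-0.006,0,0,0,-0.005,0,0,0,-0.004,0,0,0,-0.004,0,0]' | python3 steer.py|head -4
echo '[0,-0.003,0,0,0,-0.002,0,0,0,0,0,0]' | python3 steer.py|head -4
python3 look.py
```

```text
clock: 11.45
position: [0.6817, 0.1169, 0.1374]
clock: 11.87
position: [0.6754, 0.0798, 0.0318]
ee_rot: [-0.004, 0.741, 0.672, -0.005]
contact_force: [-0.0, -0.5, -0.2]
t 11.8667 tcp [0.0886 0.1256] 0.0318 toolyaw 0.014 tilt [-0.013 -0.001] F [-0.  -0.5 -0.2] w 0.0
clock: 12.28
position: [0.6557, 0.0839, 0.0397]
ee_rot: [0.001, 0.74, 0.672, 0.001]
contact_force: [-0.3, 0.1, 0.0]
clock: 12.53
position: [0.6516, 0.0844, 0.039]
ee_rot: [0.001, 0.74, 0.672, 0.002]
contact_force: [1.7, 1.5, 2.0]
t 12.5333 tcp [0.0644 0.1275] 0.039 toolyaw 0.016 tilt [0.004 0.001] F [1.7 1.5 2. ] w -0.0
rim x -0.06867107766045984 0.07916441808415418 front y 0.00940454903110228
```

```bash
echo '[0,-0.002,0,0.016,0,-0.002,0,0,0,-0.002,0,0,0,-0.002,0,0,0,0,0,0]' | python3 steer.py|head -4
python3 -c "
from h import *
st()"
echo '[0,0.008,0,0,0,0.02,0,0,0,0.01,-0.04,0,0,0,-0.04,0,0,0,-0.03,0]' | python3 steer.py|head -2
echo '[0.04,0,0,0,0.04,0,0,0,0.04,0,0,0,0.04,0,0,0,0.04,0,0,0]' | python3 steer.py|head -2
echo '[0,-0.035,0,0,0,-0.035,0,0,0,-0.02,0,0,0,0,0,0]' | python3 steer.py|head -2
python3 look.py
```

```text
clock: 13.0
position: [0.6419, 0.085, 0.0377]
ee_rot: [-0.0, 0.746, 0.666, -0.0]
contact_force: [3.2, 1.6, 0.4]
t 13.0 tcp [0.0548 0.127 ] 0.0377 toolyaw -0.001 tilt [-0.001  0.   ] F [3.2 1.6 0.4] w -0.0
clock: 13.42
position: [0.6805, 0.0797, 0.1492]
clock: 13.83
position: [0.7018, 0.2799, 0.1471]
clock: 14.17
position: [0.6072, 0.2895, 0.1466]
t 14.1667 tcp [-0.0026  0.3264] 0.1466 toolyaw 0.002 tilt [-0.009 -0.003] F [-0.6 -0.2 -0.1] w 0.0
[331, 221, 61, 42] [-0.0073  0.0924] [0.1343 0.0938] 85.57
[342, 230, 32, 13] [0.0028 0.0993] [0.0696 0.0228] 75.0
rim x -0.05448297866380145 0.04035250591408945 front y 0.025597434563852498
x -0.04 0.0296
x -0.02 0.0276
x 0.0 0.0256
x 0.02 0.028
```

```bash
echo '[-0.038,-0.015,0,0,-0.038,-0.015,0,0,-0.038,-0.015,0,0,-0.038,-0.015,0,0,-0.038,-0.015,0,0]' | python3 steer.py 0|head -2
echo '[-0.038,-0.015,0,0,-0.006,0,0.04,0,0,0,0.04,0,0,0,0.028,0,0,0,0,0]' | python3 steer.py|head -2
python3 -c "
from h import *
st()"
```

```text
clock: 14.63
position: [0.5171, 0.1067, 0.1476]
clock: 15.05
position: [0.494, 0.0655, 0.0353]
t 15.05 tcp [-0.0901  0.0911] 0.0353 toolyaw -0.002 tilt [-0.011 -0.001] F [-1.6 -0.1 -0.1] w 0.0
```

```bash
echo '[0,0.006,0,0,0,0.006,0,0,0,0.005,0,0,0,0.004,0,0,0,0.003,0,0]' | python3 steer.py|head -4
echo '[0,0.003,0,0,0,0.002,0,0,0,0,0,0]' | python3 steer.py|head -4
python3 -c "
from h import *
st()"
echo '[0,-0.008,0,0,0,-0.02,0,0,0,0,-0.04,0,0,0,-0.04,0,0,0,-0.03,0]' | python3 steer.py|head -2
echo '[0.04,0,0,0,0.04,0,0,0,0.04,0,0,0,0.04,0,0,0,0.04,0.01,0,0]' | python3 steer.py|head -2
echo '[0.02,0.035,0,0,0,0.035,0,0,0,0.01,0,0,0,0,0,0]' | python3 steer.py|head -2
python3 look.py
```

```text
clock: 15.47
position: [0.5224, 0.0644, 0.0412]
ee_rot: [0.0, 0.746, 0.666, 0.0]
contact_force: [-3.3, -0.3, 1.7]
clock: 15.72
position: [0.5268, 0.0638, 0.0402]
ee_rot: [0.0, 0.746, 0.666, 0.0]
contact_force: [0.0, 0.4, -0.5]
t 15.7167 tcp [-0.0572  0.0931] 0.0402 toolyaw -0.0 tilt [0.001 0.   ] F [ 0.   0.4 -0.5] w 0.0
clock: 16.13
position: [0.4984, 0.067, 0.1519]
clock: 16.55
position: [0.5289, 0.2662, 0.1501]
clock: 16.88
position: [0.6152, 0.2753, 0.149]
t 16.8833 tcp [0.0069 0.3131] 0.149 toolyaw -0.001 tilt [ 0.002 -0.   ] F [-1.2 -1.   0.3] w 0.0
[331, 217, 61, 42] [0.002  0.0924] [0.1348 0.0941] 85.57
[346, 226, 29, 13] [0.0074 0.0968] [0.0665 0.0197] 63.11
rim x -0.045004691416197624 0.050362683932890825 front y 0.025725683216751193
x -0.04 0.0341
x -0.02 0.0276
x 0.0 0.0278
x 0.02 0.0258
```

```bash
echo '[-0.04,-0.002,0,0,-0.04,-0.002,0,0,-0.04,-0.0015,0,0,0,0,0,0,0,0,0.04,0]' | python3 steer.py .042|head -2
echo '[0,0,0.04,0,0,0,0.029,0,-0.004,0,0,0,-0.004,0,0,0,-0.004,0,0,0]' | python3 steer.py|head -4
echo '[-0.004,0,0,0,-0.004,0,0,0,-0.004,0,0,0,-0.004,0,0,0,0,0,0,0]' | python3 steer.py|head -4
python3 look.py
```

```text
clock: 17.35
position: [0.5972, 0.1553, 0.1172]
clock: 17.77
position: [0.5928, 0.1448, 0.0426]
ee_rot: [0.001, 0.746, 0.666, 0.001]
contact_force: [1.1, 0.5, 1.3]
clock: 18.18
position: [0.5911, 0.1284, 0.0418]
ee_rot: [0.0, 0.746, 0.666, 0.001]
contact_force: [0.1, 0.1, -0.2]
t 18.1833 tcp [-0.0006  0.1645] 0.0418 toolyaw -0.001 tilt [0.002 0.   ] F [ 0.1  0.1 -0.2] w 0.042
[372, 217, 21, 39] [0.0131 0.0349] [0.0937 0.0355] 15.64
rim x -0.036300739769156716 0.07656589821624599 front y 0.023241225798724598
x -0.04 0.0319
x -0.02 0.0253
x 0.0 0.0233
x 0.02 0.0235
```

```bash
echo '[-0.004,0,0,0,-0.004,0,0,0,-0.004,0,0,0,-0.004,0,0,0,0,0,0,0]' | python3 steer.py|head -4
python3 look.py; python3 - <<'E'
import cv2
im=cv2.imread("pics/last.png")[195:290,335:455]
cv2.imwrite("pics/zoom5.png",cv2.resize(im,(720,570),interpolation=cv2.INTER_CUBIC))
E
```

```text
clock: 18.65
position: [0.5887, 0.1121, 0.0408]
ee_rot: [0.0, 0.746, 0.666, -0.0]
contact_force: [-0.5, 0.2, -0.3]
t 18.65 tcp [-0.0011  0.148 ] 0.0408 toolyaw -0.001 tilt [-0.    -0.001] F [-0.5  0.2 -0.3] w 0.042
[351, 226, 24, 12] [0.0136 0.0882] [0.0517 0.0222] 73.94
rim x -0.03342036451513352 0.07735326930891437 front y 0.005413132631286837
x -0.02 0.0076
x 0.0 0.0099
x 0.02 0.0908
```

View pics/zoom5.png

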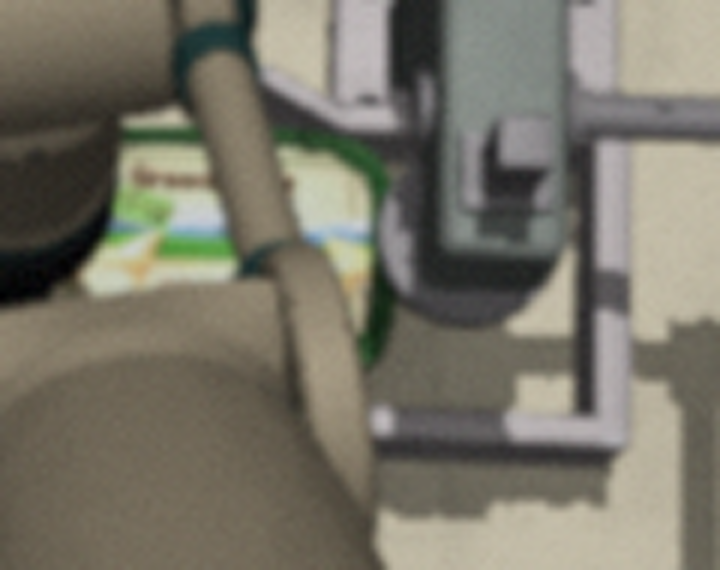

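The tub's front edge (x≈385) has passed the mouth between the walls with almost no force. I'll keep pushing in small steps and watch the force.

```bash
echo '[-0.004,0,0,0,-0.004,0,0,0,-0.004,0,0,0,-0.004,0,0,0,0,0,0,0]' | python3 steer.py|sed -n 2,4p
echo '[-0.004,0,0,0,-0.004,0,0,0,-0.004,0,0,0,0,0,0,0]' | python3 steer.py|sed -n 2,4p; python3 -c "
from h import *
st()"
```

```text
position: [0.5866, 0.096, 0.0406]
ee_rot: [0.0, 0.746, 0.666, -0.001]
contact_force: [0.8, -0.5, -0.4]
position: [0.5855, 0.0843, 0.0408]
ee_rot: [0.0, 0.746, 0.666, -0.0]
contact_force: [-0.5, 0.1, 0.0]
t 19.45 tcp [-0.0013  0.12  ] 0.0408 toolyaw -0.001 tilt [-0.    -0.001] F [-0.5  0.1  0. ] w 0.042
```

```bash
echo '[-0.004,0,0,0,-0.004,0,0,0,-0.004,0,0,0,-0.004,0,0,0,-0.004,0,0,0]' | python3 steer.py|sed -n 2,4p
echo '[-0.004,0,0,0,-0.004,0,0,0,-0.004,0,0,0,0,0,0,0]' | python3 steer.py|sed -n 2,4p
echo '[-0.003,0,0,0,-0.003,0,0,0,-0.002,0,0,0,0,0,0,0]' | python3 steer.py|sed -n 2,4p; python3 -c "
from h import *
st()"
```

```text
position: [0.5834, 0.065, 0.0409]
ee_rot: [-0.0, 0.746, 0.666, 0.0]
contact_force: [-0.5, 0.8, -0.8]
position: [0.582, 0.0525, 0.0409]
ee_rot: [0.0, 0.746, 0.666, -0.0]
contact_force: [0.4, -0.6, -0.1]
position: [0.5812, 0.045, 0.0409]
ee_rot: [0.0, 0.746, 0.666, -0.0]
contact_force: [0.0, 0.1, -0.0]
t 20.5333 tcp [-0.0011  0.0805] 0.0409 toolyaw -0.001 tilt [ 0. -0.] F [ 0.   0.1 -0. ] w 0.042
```

```bash
echo '[-0.002,0,0,0,-0.002,0,0,0,-0.002,0,0,0,0,0,0,0]' | python3 steer.py|sed -n 2,4p
echo '[-0.002,0,0,0,-0.001,0,0,0,0,0,0,0]' | python3 steer.py|sed -n 2,4p; python3 look.py
```

```text
position: [0.5805, 0.0391, 0.0409]
ee_rot: [0.0, 0.746, 0.666, -0.0]
contact_force: [-0.4, 0.3, 1.3]
position: [0.5804, 0.0366, 0.0409]
ee_rot: [-0.0, 0.746, 0.666, 0.0]
contact_force: [0.5, 2.4, -0.6]
t 21.1167 tcp [-0.001   0.0721] 0.0409 toolyaw -0.001 tilt [0.001 0.001] F [ 0.5  2.4 -0.6] w 0.042
rim x -0.025306825520521187 0.07917470376422427 front y -0.039158227715299115
x -0.02 0.1079
x 0.0 -0.0392
x 0.02 0.0124
```

```bash
echo '[-0.002,0,0,0,-0.002,0,0,0,0,0,0,0]' | python3 steer.py|sed -n 2,4p
echo '[0.005,0,0,0,0.02,0,0,0,0.03,0,-0.03,0,0.04,0,-0.04,0,0.04,0,-0.04,0]' | python3 steer.py 0|sed -n 2,4p
echo '[0.03,0,-0.04,0,0.03,0,-0.03,0,0.02,0,0,0,0,0,0,0]' | python3 steer.py|sed -n 2,4p; python3 look.py; python3 - <<'E'
import cv2
im=cv2.imread("pics/last.png")[160:310,265:505]
cv2.imwrite("pics/zoom6.png",cv2.resize(im,(800,500),interpolation=cv2.INTER_CUBIC))
E
```

```text
position: [0.5811, 0.0362, 0.0411]
ee_rot: [-0.002, 0.747, 0.665, 0.004]
contact_force: [3.4, 12.7, -0.6]
position: [0.5919, 0.1454, 0.1297]
ee_rot: [-0.0, 0.746, 0.666, -0.001]
contact_force: [0.1, -0.7, -0.3]
position: [0.6023, 0.223, 0.1947]
ee_rot: [0.001, 0.745, 0.668, 0.003]
contact_force: [0.2, -0.3, -0.8]
t 22.1667 tcp [-0.      0.2597] 0.1947 toolyaw 0.003 tilt [0.006 0.003] F [ 0.2 -0.3 -0.8] w -0.0
[374, 217, 60, 43] [ 0.0037 -0.0022] [0.1326 0.0945] 82.65
[318, 225, 14, 11] [0.0194 0.1773] [0.0155 0.0325] 26.55
rim x -0.04373158824569276 0.05138053401324703 front y -0.05916830892451383
x -0.04 -0.0591
x -0.02 0.0543
x 0.0 0.0122
x 0.02 0.0124
```

View pics/zoom6.png

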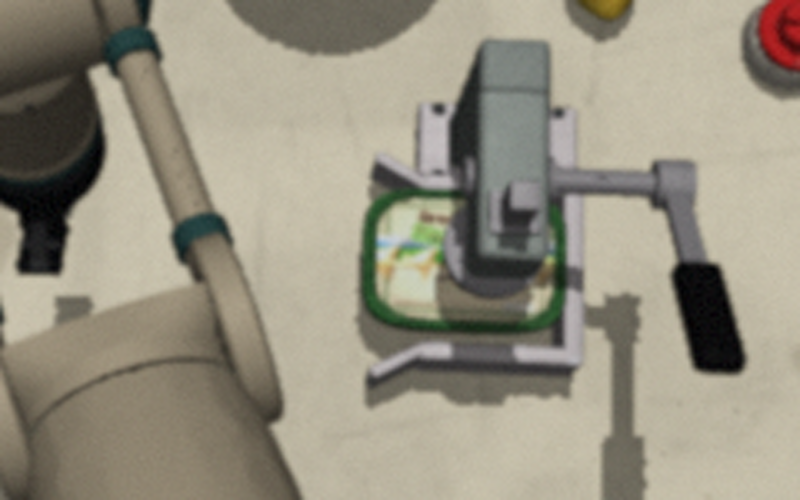

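The tub is home: about (4,-2) mm and -0.02 rad from the home point, against the stop. Next I'll fly over the press to a point above the lever handle with the fingers shut.

```bash
echo '[0,0,-0.04,0,0,0,-0.04,0,0,0,-0.04,0,0,0,-0.03,0,0,0,0,0]' | python3 steer.py 0|sed -n 2p
echo '[-0.037,-0.007,0,0,-0.037,-0.007,0,0,-0.037,-0.007,0,0,-0.037,-0.007,0,0,-0.037,-0.007,0,0]' | python3 steer.py|sed -n 2p
echo '[-0.037,-0.007,0,0,-0.037,-0.007,0,0,-0.037,-0.007,0,0,-0.037,-0.007,0,0,-0.037,-0.007,0,0]' | python3 steer.py|sed -n 2p
echo '[-0.004,-0.002,0,0,0,0,0,0]' | python3 steer.py|sed -n 2p
python3 -c "
from h import *
st(); print(manip.get_state()['qpos'].round(2))"
```

```text
position: [0.603, 0.2178, 0.3487]
position: [0.5433, 0.0364, 0.3401]
position: [0.4872, -0.1431, 0.3403]
position: [0.4852, -0.147, 0.3404]
t 23.6333 tcp [-0.0751 -0.1211] 0.3404 toolyaw -0.006 tilt [-0.004  0.   ] F [0.7 1.3 0.5] w -0.0
[-0.43  0.14  1.48 -0.    1.53 -0.31]
```

```bash
echo '[0.006,0.002,0.01,-0.006,0,0,0.01,0,0,0,0.01,0,0,0,0.008,0,0,0,0.004,0]' | python3 steer.py|sed -n 2,4p
echo '[0,0,0.004,0,0,0,0.004,0,0,0,0.004,0,0,0,0.004,0,0,0,0,0]' | python3 steer.py|sed -n 2,4p
python3 -c "
from h import *
st()"
```

```text
position: [0.4894, -0.1372, 0.2978]
ee_rot: [-0.002, 0.743, 0.669, -0.001]
contact_force: [0.1, -0.1, -0.1]
position: [0.4905, -0.1387, 0.2843]
ee_rot: [0.001, 0.744, 0.668, 0.001]
contact_force: [2.3, 0.7, 3.3]
t 24.4667 tcp [-0.0707 -0.1122] 0.2843 toolyaw 0.005 tilt [ 0.002 -0.   ] F [2.3 0.7 3.3] w -0.0
```

The fingers are on the handle at 3.3 N, as predicted. Now I'll pull the lever down.

```bash
echo '[0,-0.0006,0.007,0.005,0,-0.0006,0.007,0,0,-0.0006,0.007,0,0,-0.0006,0.007,0,0,-0.0006,0.007,0]' | python3 steer.py|sed -n 2,4p
echo '[0,-0.0006,0.007,0,0,-0.0006,0.007,0,0,-0.0006,0.007,0,0,-0.0006,0.007,0,0,-0.0006,0.007,0]' | python3 steer.py|sed -n 2,4p
echo '[0,-0.0006,0.007,0,0,-0.0006,0.007,0,0,-0.0006,0.007,0,0,-0.0006,0.007,0,0,-0.0006,0.007,0]' | python3 steer.py|sed -n 2,4p
echo '[0,-0.0006,0.005,0,0,-0.0006,0.005,0,0,0,0,0]' | python3 steer.py|sed -n 2,4p
python3 -c "
from h import *
st()"
```

```text
position: [0.4872, -0.1387, 0.2502]
ee_rot: [0.001, 0.745, 0.667, 0.0]
contact_force: [-1.3, 0.8, 6.6]
position: [0.4835, -0.1383, 0.2151]
ee_rot: [0.0, 0.745, 0.667, -0.0]
contact_force: [-4.3, 1.0, 9.9]
position: [0.4802, -0.1379, 0.1801]
ee_rot: [0.0, 0.745, 0.667, -0.0]
contact_force: [-3.5, 0.3, 10.5]
position: [0.4811, -0.138, 0.1704]
ee_rot: [0.002, 0.746, 0.666, 0.001]
contact_force: [-1.2, 1.6, 10.4]
t 25.9667 tcp [-0.0801 -0.1126] 0.1704 toolyaw 0.0 tilt [ 0.004 -0.001] F [-1.2  1.6 10.4] w -0.0
```

```bash
echo '[0,-0.0006,0.005,0,0,-0.0006,0.005,0,0,-0.0006,0.005,0,0,0,0.004,0,0,0,0,0]' | python3 steer.py|sed -n 2,4p
echo '[0,0,0.003,0,0,0,0.003,0,0,0,0.003,0,0,0,0,0]' | python3 steer.py|sed -n 2,4p
python3 -c "
from h import *
st()"
```

```text
position: [0.4817, -0.1386, 0.1526]
ee_rot: [0.004, 0.746, 0.666, 0.002]
contact_force: [2.0, 0.1, 12.8]
position: [0.482, -0.1389, 0.1441]
ee_rot: [0.005, 0.746, 0.666, 0.002]
contact_force: [1.1, 0.4, 14.0]
t 26.7167 tcp [-0.0792 -0.1133] 0.1441 toolyaw 0.0 tilt [ 0.01  -0.004] F [ 1.1  0.4 14. ] w -0.0
```

```bash
echo '[0,0,0.003,0,0,0,0.003,0,0,0,0.002,0,0,0,0,0]' | python3 steer.py|sed -n 2,4p
echo '[0,0,0.003,0,0,0,0,0]' | python3 steer.py|sed -n 2,4p
```

```text
position: [0.483, -0.1391, 0.1396]
ee_rot: [0.006, 0.746, 0.666, 0.003]
contact_force: [-2.3, 1.5, 33.9]
position: [0.4834, -0.1392, 0.1391]
ee_rot: [0.007, 0.746, 0.666, 0.004]
contact_force: [-7.6, 3.7, 49.8]
```

The lever is on its stop: the force jumped and the tool stopped moving. I'll ease the load, hold, then raise it slowly.

```bash
echo '[0,0,-0.003,0,0,0,0,0,0,0,0,0,0,0,0,0,0,0,0,0]' | python3 steer.py|sed -n 2,4p
echo '[0,0,-0.003,0,0,0,-0.003,0,0,0.0005,-0.004,0,0,0.0005,-0.005,0,0,0.0006,-0.006,0]' | python3 steer.py|sed -n 2,4p
echo '[0,0.0006,-0.006,0,0,0.0006,-0.006,0,0,0.0006,-0.006,0,0,0.0006,-0.006,0,0,0.0006,-0.006,0]' | python3 steer.py|sed -n 2,4p
echo '[0,0.0006,-0.006,0,0,0.0006,-0.006,0,0,0.0006,-0.006,0,0,0.0006,-0.006,0,0,0.0006,-0.006,0]' | python3 steer.py|sed -n 2,4p
echo '[0,0.0006,-0.006,0,0,0.0006,-0.006,0,0,0.0006,-0.006,0,0,0.0006,-0.006,0,0,0.0006,-0.006,0]' | python3 steer.py|sed -n 2,4p
python3 -c "
from h import *
st()"
```

```text
position: [0.483, -0.1391, 0.1397]
ee_rot: [0.007, 0.746, 0.666, 0.003]
contact_force: [-3.2, 1.8, 33.4]
position: [0.478, -0.1383, 0.1556]
ee_rot: [-0.0, 0.745, 0.667, -0.002]
contact_force: [-7.7, -2.3, 8.8]
position: [0.4783, -0.1374, 0.1845]
ee_rot: [-0.003, 0.745, 0.667, -0.003]
contact_force: [-8.9, 0.9, 9.2]
position: [0.4844, -0.1381, 0.2154]
ee_rot: [-0.0, 0.745, 0.667, -0.001]
contact_force: [-2.8, 0.9, 8.1]
position: [0.4925, -0.1395, 0.2464]
ee_rot: [0.004, 0.746, 0.666, 0.003]
contact_force: [6.2, -1.0, 2.8]
t 29.3 tcp [-0.0686 -0.1128] 0.2464 toolyaw -0.0 tilt [ 0.011 -0.003] F [ 6.2 -1.   2.8] w -0.0
```

```bash
echo '[0,0,-0.004,0,0,0,-0.004,0,0,0,-0.004,0,0,0,-0.004,0,0,0,-0.004,0]' | python3 steer.py|sed -n 2,4p
echo '[0,0,-0.004,0,0,0,-0.004,0,0,0,-0.004,0,0,0,-0.004,0,0,0,-0.003,0]' | python3 steer.py|sed -n 2,4p
echo '[0,0,-0.003,0,0,0,-0.003,0,0,0,-0.003,0,0,0,-0.003,0,0,0,0,0]' | python3 steer.py|sed -n 2,4p
```

```text
position: [0.4918, -0.1394, 0.2657]
ee_rot: [0.004, 0.746, 0.666, 0.002]
contact_force: [5.3, -0.0, 1.9]
position: [0.4905, -0.1391, 0.2842]
ee_rot: [0.002, 0.745, 0.667, 0.002]
contact_force: [4.3, -1.5, 1.1]
position: [0.4876, -0.1383, 0.2951]
ee_rot: [-0.001, 0.745, 0.667, -0.001]
contact_force: [-0.1, 0.4, 0.7]
```

Contact ended near rest height (about 0.29). I'll rise clear and check the lever and tub.

```bash
echo '[0,0,-0.01,0,0,0,-0.02,0,0,0,-0.02,0,0.04,-0.01,0,0,0.04,-0.01,0,0]' | python3 steer.py|sed -n 2,4p
echo '[0.04,-0.005,0,0,0.04,0,0,0,0.04,0,0,0,0.04,0,0,0,0.04,0,0,0]' | python3 steer.py|sed -n 2p
echo '[0.04,0,0,0,0.04,0,0,0,0,0,0,0,0,0,0,0]' | python3 steer.py|sed -n 2p
python3 look.py; python3 - <<'E'
import cv2,numpy as np
a=cv2.imread("pics/last.png");b=cv2.imread("pics/top0.png")
for i in(a,b):
    h=cv2.cvtColor(i,cv2.COLOR_BGR2GRAY)[225:275,464:492]; v,u=np.nonzero(h<30); print("handle",len(u),u.mean()+464,v.mean()+225,v.min()+225,v.max()+225)
cv2.imwrite("pics/zoom7.png",cv2.resize(a[160:360,130:505],(750,400),interpolation=cv2.INTER_CUBIC))
E
```

```text
position: [0.4782, -0.0576, 0.3465]
ee_rot: [0.001, 0.747, 0.665, 0.001]
contact_force: [1.5, 0.6, -0.2]
position: [0.4942, 0.1444, 0.3457]
position: [0.5033, 0.2238, 0.3448]
t 31.7167 tcp [-0.0985  0.2495] 0.3448 toolyaw 0.004 tilt [-0.001 -0.001] F [ 0.1 -0.6  0. ] w 0.0
[297, 208, 19, 14] [0.0521 0.2195] [0.0221 0.0388] 18.1
[374, 217, 60, 43] [ 0.0038 -0.0022] [0.1326 0.0943] 82.65
[385, 227, 13, 12] [0.0162 0.0242] [0.0275 0.0229] 74.96
rim x -0.04357807365402299 0.05138053401324703 front y -0.05917492775450741
x -0.04 -0.0591
x -0.02 0.0543
x 0.0 0.0122
x 0.02 0.0124
handle 425 476.9152941176471 254.88 239 270
handle 429 476.8974358974359 254.85314685314685 239 270
```

View pics/zoom7.png

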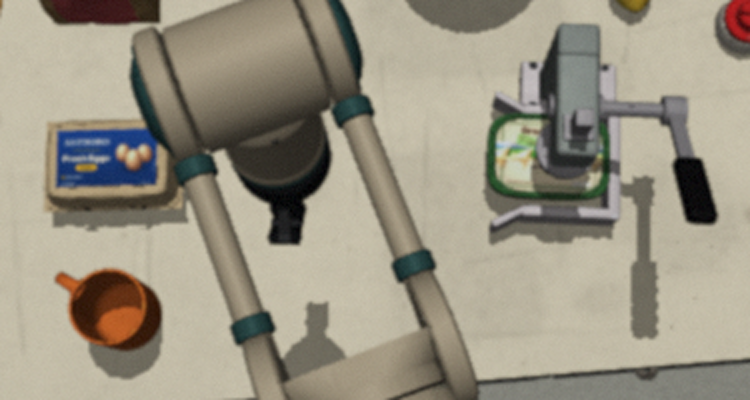

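The tub is home in the channel at about (548,155). The lever handle, at (695,190), is back at its original pixel position. The egg box and mug are untouched and the arm is clear, so I'm handing in.

```bash
python3 -c "
from rig import manip
print(manip.sign_off())"
```

```text
the job is handed in; nothing more can be done
None
```

I've handed the job in: the tub is home against the stop, the lever was pulled to its stop and eased back to rest, and the egg box and mug weren't touched. It took about 32 s, including two jams at the channel mouth before the tub went in; no verdict came back.

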